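# Clamp a paint tin with the notched slide

## Robot

A 6-joint arm with a two-finger parallel gripper is mounted at the origin on the work surface. World frame = base frame: x ahead of the robot, y to its left, z up, the work surface at z = 0. Lengths are in m, angles in rad, forces in N, time in s.
With the tool pointing down it reaches from about 0.3 to 1 m from the base axis. Payload 5.1 kg.
Tool frame: the origin (TCP) lies midway between the tips of the shut fingers; the grasp point (between the pads) lies 19 mm behind it; z points along the fingers, y is the line along which they close (so a half turn about z gives the same grasp; the last joint's range is limited). The gripper opens to 95 mm and grips with 3 to 60 N. Pads are 20 mm wide; open, the fingers measure 119 mm over their backs; the gripper's body (75 mm by 180 mm) begins 59 mm behind the grasp point.
Start: joints at [1.083, 0.124, 1.65, -0, 1.367, -0.083], TCP at [0.256, 0.597, 0.215] pointing down, gripper open.
Joint ranges: [-2.61, 2.61], [-1.02, 2.33], [0.03, 2.71], [-1.35, 4.49], [0.32, 2.68], [-2.91, 2.91]. Speed limits (rad/s): [2.57, 2.57, 3.14, 3.14, 3.14, 3.14].

## Interface

Orientations are given as a unit quaternion [w, x, y, z].
In Python, from cell import robot, imaging, order gives the robot as it stands.
- The arm moves only by the tool servo_tool, never from a script. Its argument "motion" is a list that holds one entry, the list of rows, each a list of 6 numbers: the shift along the tool's x, y, z in m, then the turn, a rotation vector about the tool's x, y, z in degrees. In form: [[[x, y, z, ax, ay, az], ...]]. A call has 1 to 8 rows; each row is the pose to reach, as a shift and turn from the pose commanded when the call began, along the tool's axes at that moment; what a row does not reach only later rows make up. A row lasts 1/10 s, in which the tool goes at most 50 mm and 8.59 degrees, less where a joint would pass 70% of its speed; a pose out of reach is approached as far as the arm can. A call with a gripper value outside its range is refused whole. "hand" is the closure in counts, from 0 (fully open) to 255 (shut), set as the call begins (left out, the last holds). The fingers move at their own pace and stop on an object; "force" is the grip in N (left out, the last holds). Time passes only in rows, so rows that repeat a pose let the fingers close. It gives the time, the measured TCP pose, the force, the opening and the grip force at its end, in the units of the state.
- robot.observe(): the state, without advancing time (a new reading comes with each control period).
- imaging.get_image(name): name is "scene" or "top"; returns a dict with "frame" (400x640x3 uint8, red, green, blue), "range_z" (400x640 float32, m along the optical axis (not along the pixel's ray), 0 where there is no reading), "fovy" (degrees; the focal length in pixels is half the picture's height over the tangent of half this angle, whatever the lens; pixels are square), "cx", "cy" (the principal point, pixels), "dist_coeffs" ([k1, k2, p1, p2, k3] as OpenCV has them; the pictures are not rectified), "position" and "rotation" of the camera in the world. Camera axes: x right, y up, looking along -z (the intrinsics and any distortion apply to the point x, -y, -z); pixel columns grow to the right and rows downward; lengths in m; the calibration is good to about 2 mm. A picture is of the moment at which its call begins.
- order.hand_in(): hands the job in; it is judged then, once.
Trained networks look in a picture, given as the dict that the camera call returned (one of the last four; its "shot" number tells which), for a name from the list of things; names that differ only in an ending like _2 or _b are one class to them, and where a whole thing is asked for, a point or a joint stands for the part that bears it (a point fixed in the world has none). Each returns a list of dicts, best first, with "p" (0 to 1); they miss things now and then, are a little off and sometimes report something else, mostly with a low value. They report only what shows in the picture. A call takes as long as a camera call. They do not tell look-alikes from the thing itself.
- imaging.regions_of(picture, name): "pixels" (400x640 bool, what is visible of it).
- imaging.pinpoint(picture, name): "location" ([x, y, z] in m, in the coordinates of the camera as it stood for that picture, good to about 4 mm: a listed point, or the origin of a listed thing).
The state is a dict: "clock": time; "joint_positions": joint angles; "qd": joint speeds; "joint_torque": joint torques, N m; "ee_pos": TCP position; "eef_rot": TCP orientation; "contact_force": force on the tool from outside, world axes, zero at the start; "moment": the same for the moment, N m; "opening": opening from 0.0 (shut) to 1.0 (fully open); "gripper_force": force on a finger pad.
Only numpy, scipy, OpenCV 4.12 (cv2) and the standard library are available. Lean on these libraries where they do the work, as an engineer would, in place of code of your own. Each camera call takes 0.05 s, during which the arm holds its last target. There are 200 camera calls.

## Task

Clamp the paint tin in the bench clamp: hold the carriage's release bar up, slide the carriage along so that its sprung pad pushes the tin back into the V-shaped back jaw and the pad's spring is pressed in about half-way, then let go of the bar so that it drops fully into the nearest notch and the tin stays held. Do it gently, without denting or tipping the tin, and leave the cup, the jar and the spatula where they are.

Things in the scene. Friction and masses are not known exactly. Their poses are not given: they have to be found in the camera images.
- clamp: Bench clamp fixed to the table: grey base plate 120 mm wide (x = -60 to 60), 460 mm long (y = -220 to 240), 12 mm thick; origin on the table top, z up. On it a toothed steel rail (along y at x = 0) guides the carriage from the -y end; the back jaw stands at the +y end; the tin stands between. Clamping means sliding the carriage to +y.
- first_tooth (a point): Fixed point on the rail's centre line, 30 mm above the table (tooth tops), at the start of the first tooth; axes as the clamp's. To -y of it is a plain parking slot where the lowered pawl moves freely; to +y are notches at 6 mm pitch for 128 mm (teeth 2 mm long, gaps 4 mm, 10 mm deep). Rail 36 mm wide.
- jaw_zone (a point): Fixed point on the base plate (12 mm above the table) at x = 0, y = +130 mm in the clamp. The steel back jaw is a shallow V open to -y (plates 25 degrees off the clamp's x axis, 30 to 86 mm above the table), bolted beforehand with its apex anywhere 0 to 60 mm to +y of this point: not measured, find it by pushing. A tin seated in the V has its centre 47 mm in front of the apex.
- carriage: Aluminium carriage 78 mm wide, 100 mm long, sliding along the clamp's y (axes as the clamp's); origin on the rail's centre line under the release bar, 31 mm above the table. It starts in the parking slot, 155 to 115 mm to -y of the clamp's origin, and can go to 30 mm beyond that origin. Sliding takes about 2.5 N plus 1.2 N per 10 mm/s.
- pad_mount (a point): Point fixed on the carriage where the unpressed pad's face is: 95 mm to +y of the carriage's origin, 55 mm above the table. The black rubber pad is 60 mm wide, 40 mm high and sprung: it starts to yield at 5.5 N, takes 0.8 N more per mm and stops after 20 mm (21.5 N); half-way is 10 mm, 13.5 N. This point does not move with the pad as it is pressed in.
- bar_grip (a point): Centre of the release bar's black grip: a level bar 76 mm long across the rail, 16 mm thick along it, 18 mm high, centred 105 mm above the table when down; two 10 mm legs below it, 30 mm either side of centre. Best pinched from above, fingers before and behind it along the rail; the carriage is at most 76 mm high near it. Axes as the clamp's.
- release_bar (a joint): Lift of the release bar in m: 0 fully down (pawl in a notch or the slot), 0.007 with the pawl on a tooth, 0.016 at the upper stop. Spring and weight pull it down, 4.5 N when down, 8.5 N at the stop. The pawl under the bar is 2.4 mm long. If let go over a tooth, the pressed pad's spring drives the carriage back some 4 mm until the pawl drops in.
- tin: Closed cylindrical paint tin, silver with orange and copper bands, 86 mm in diameter, 100 mm high plus a 3 mm lid, 0.3 to 0.6 kg; origin at the centre of its underside. It stands loose on the base plate, 5 to 75 mm short of its seat in the back jaw. More than 25 N from the pad dents it.
- cup: White plastic mixing cup, 80 mm rim, 85 mm high, standing on the table beyond the clamp; origin at the centre of its underside. Leave alone.
- jar: Closed clear jar, 60 mm in diameter, 75 mm high, on the table beyond the clamp; origin at the centre of its underside. Leave alone.
- spatula: Spatula 200 mm long lying on the table on the robot's side of the clamp; origin under its middle. Leave alone.
Mind the look-alikes: they are no part of the job. Leave any purple look-alike of the tin alone.

How it is judged:
By the outcome, as a careful person would: the job done as asked, in the order asked, and still so for the second after the job is handed in, with the robot touching nothing.
It also fails if it takes over 72 s, if anything falls off the work surface, if the arm or the gripper's body presses on something with over 40 N, if the wrist force passes 120 N, or if a joint passes its speed limit or range.

## Working session

There is one attempt and no reset: what is moved stays moved. The work goes in short steps, Python scripts to look and compute and a tool call to move; the robot and the scene stay as the last step left them, time stands still between calls to the robot, and variables do not carry over. Pictures are saved under pics/ and viewed, at most 10 in all, crops included, and the job is handed in when it is done.

Besides the shell and the picture viewer there is one more tool, called after ">>>" as name(argument=value, ...), one argument or row to a line, values as JSON. servo_tool: Moves the arm, as the interface text tells. Its arguments: {"type":"object","properties":{"motion":{"type":"array","items":{"type":"array","items":{"type":"array","items":{"type":"number"}}}},"hand":{"type":"number"},"force":{"type":"number"}},"required":["motion"]}

```bash
mkdir -p pics; cat > h.py <<'E'
import numpy as np, cv2
from scipy.spatial.transform import Rotation as R
from cell import robot, imaging, order
def w(pic,loc):
    return np.array(pic["position"])+np.array(pic["rotation"]).reshape(3,3)@np.array(loc)
def find(pic,names,k=2):
    for n in names:
        for d in imaging.pinpoint(pic,n)[:k]:
            print(n,round(d["p"],2),np.round(w(pic,d["location"]),4), px(pic,d["location"]))
def px(pic,l):
    f=200/np.tan(np.radians(pic["fovy"])/2)
    K=np.array([[f,0,pic["cx"]],[0,f,pic["cy"]],[0,0,1]])
    q=np.array([[l[0],-l[1],-l[2]]],float)
    return cv2.projectPoints(q,np.zeros(3),np.zeros(3),K,np.array(pic["dist_coeffs"],float))[0].ravel().round()
def st():
    s=robot.observe()
    for k in ["clock","joint_positions","ee_pos","eef_rot","contact_force","moment","opening","gripper_force"]: print(k,np.round(s[k],4))
    print(R.from_quat(np.roll(s["eef_rot"],-1)).as_matrix().round(3))
E
python3 - <<'E'
from h import *
st()
for c in ["scene","top"]:
    p=imaging.get_image(c); cv2.imwrite(f"pics/{c}0.png",p["frame"][:,:,::-1]); print(c,p["position"])
    find(p,["clamp","first_tooth","jaw_zone","carriage","pad_mount","bar_grip","tin","cup","jar","spatula"])
E
```

```text
clock 0.0
joint_positions [ 1.0834  0.1245  1.6517 -0.      1.3675 -0.0826]
ee_pos [0.2557 0.5969 0.2134]
eef_rot [-3.000e-04  2.010e-01  9.796e-01 -1.000e-03]
contact_force [ 0.1487 -0.6848  0.0595]
moment [-0.0034  0.0567 -0.0171]
opening 1.0006
gripper_force 0.0
[[-0.919  0.394 -0.001]
 [ 0.394  0.919 -0.002]
 [ 0.    -0.002 -1.   ]]
scene [ 1.11406001 -0.05698004  0.71184839]Traceback (most recent call last):
  File "<stdin>", line 5, in <module>
  File "h.py", line 9, in find
    print(n,round(d["p"],2),np.round(w(pic,d["location"]),4), px(pic,d["location"]))
                                     ~^^^^^^^^^^^^^^^^^^^
  File "h.py", line 5, in w
    return np.array(pic["position"])+np.array(pic["rotation"]).reshape(3,3)@np.array(loc)
                                     ~~~~~~~~~~~~~~~~~~~~~~~~~~~~~~~~~^^^^^
ValueError: cannot reshape array of size 4 into shape (3,3)
```

```bash
sed -i 's/np.array(pic\["rotation"\]).reshape(3,3)@np.array(loc)/R.from_quat(np.roll(pic["rotation"],-1)).apply(loc)/' h.py
python3 - <<'E'
from h import *
for c in ["scene","top"]:
    p=imaging.get_image(c); cv2.imwrite(f"pics/{c}0.png",p["frame"][:,:,::-1]); print(c,p["position"])
    find(p,["clamp","first_tooth","jaw_zone","carriage","pad_mount","bar_grip","tin","cup","jar","spatula"])
E
```

```text
scene [ 1.11406001 -0.05698004  0.71184839]
clamp 0.74 [0.5778 0.0595 0.0014] [298. 251.]
clamp 0.21 [ 0.7183  0.1485 -0.0012] [363. 297.]
first_tooth 0.68 [ 0.6034 -0.0444  0.0322] [249. 264.]
first_tooth 0.63 [ 0.577   0.061  -0.0021] [299. 252.]
jaw_zone 0.59 [0.5368 0.1876 0.0084] [350. 221.]
carriage 0.87 [ 0.6143 -0.079   0.0298] [233. 273.]
carriage 0.2 [ 4.45e-01  3.02e-02 -3.00e-04] [271. 210.]
pad_mount 0.88 [0.5863 0.0183 0.0589] [278. 241.]
pad_mount 0.25 [ 0.6175 -0.0739  0.0301] [236. 274.]
bar_grip 0.58 [ 0.6125 -0.0739  0.1017] [229. 249.]
tin 0.8 [0.4704 0.3829 0.0026] [417. 185.]
tin 0.79 [0.5499 0.1304 0.0118] [327. 230.]
cup 0.6 [0.7216 0.1525 0.0032] [365. 297.]
jar 0.78 [ 7.436e-01 -4.090e-02  1.000e-04] [268. 335.]
spatula 0.89 [0.4438 0.0359 0.0006] [273. 209.]
top [0.3841389  0.13266925 0.93969114]
clamp 0.84 [ 5.718e-01  6.020e-02 -2.000e-04] [357. 186.]
clamp 0.47 [0.7186 0.1533 0.0034] [311. 117.]
first_tooth 0.61 [ 0.6025 -0.0517  0.0297] [414. 168.]
jaw_zone 0.9 [0.5398 0.1813 0.0111] [298. 202.]
carriage 0.58 [ 0.6116 -0.0731  0.0297] [425. 163.]
pad_mount 0.96 [0.5849 0.0179 0.0569] [381. 174.]
pad_mount 0.63 [ 0.4477  0.0293 -0.0062] [374. 247.]
bar_grip 0.95 [ 0.6082 -0.0778  0.1064] [436. 155.]
bar_grip 0.67 [ 0.6116 -0.0711  0.0323] [424. 163.]
tin 0.9 [ 0.5931  0.3922 -0.0024] [195. 178.]
tin 0.87 [0.3027 0.1763 0.0014] [301. 323.]
cup 0.81 [ 0.7193  0.154  -0.0012] [311. 118.]
jar 0.96 [ 7.446e-01 -3.980e-02  2.000e-04] [403. 105.]
spatula 0.71 [ 0.4445  0.0279 -0.0013] [375. 249.]
```

View pics/scene0.png

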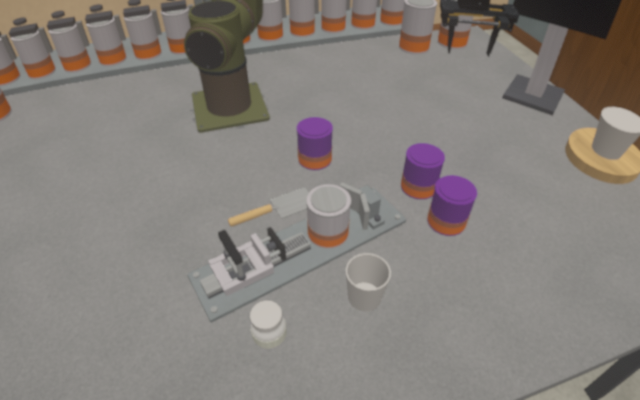

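View pics/top0.png

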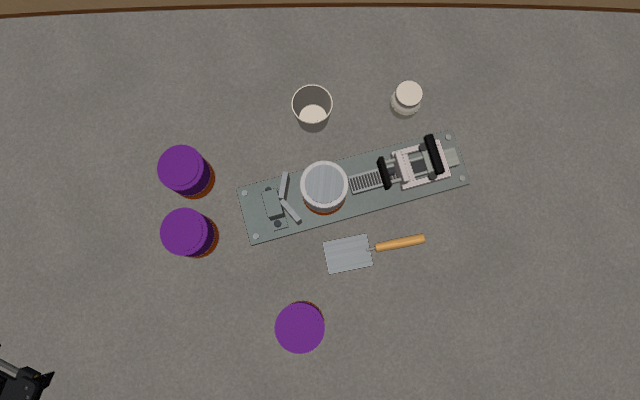

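Scene picture: the silver/orange tin stands on the plate at about (328,215), and the release bar is at (232,248); in the top view they are at (324,186) and (435,155). Tin candidates are the silver one at top (324,186) and the purple look-alikes at (185,170), (188,233) and (300,328). The silver one between pad and V jaw fits the description. I'll confirm it in a crop and measure the clamp axis.

```bash
cat >> h.py <<'E'
def cloud(p):
    f=200/np.tan(np.radians(p["fovy"])/2)
    K=np.array([[f,0,p["cx"]],[0,f,p["cy"]],[0,0,1]])
    v,u=np.mgrid[0:400,0:640]
    n=cv2.undistortPoints(np.stack([u,v],-1).reshape(-1,1,2).astype(np.float64),K,np.array(p["dist_coeffs"],float)).reshape(400,640,2)
    z=p["range_z"]; c=np.stack([n[...,0]*z,-n[...,1]*z,-z],-1)
    return w(p,c.reshape(-1,3)).reshape(400,640,3)
E
python3 - <<'E'
from h import *
p=imaging.get_image("top"); C=cloud(p)
cv2.imwrite("pics/crop.png",cv2.resize(p["frame"][120:250,230:480,::-1],None,fx=3.2,fy=3.2,interpolation=cv2.INTER_CUBIC))
m=imaging.regions_of(p,"clamp")[0]["pixels"]; ok=p["range_z"]>0
print("mask",m.sum(),[ (round(d["p"],2),d["pixels"].sum()) for d in imaging.regions_of(p,"clamp")])
box=np.zeros_like(m);box[125:250,230:475]=1
P=C[box&ok&(C[...,2]>.007)&(C[...,2]<.12)]
xy=C[box&ok&m][:,:2].astype(np.float32)
r=cv2.minAreaRect(xy); print(r)
r2=cv2.minAreaRect(P[:,:2].astype(np.float32)); print(r2)
for rr in (r,r2):
    a=[cv2.boxPoints(rr)]; print(np.round(a,4).tolist())
np.save("P.npy",P)
for n in ["tin","bar_grip","carriage"]:
    for d in imaging.regions_of(p,n)[:4]:
        q=C[d["pixels"]&ok]; t=np.percentile(q[:,2],90); s=q[abs(q[:,2]-t)<.006]
        vv,uu=np.nonzero(d["pixels"])
        print(n,round(d["p"],2),uu.mean().round(),vv.mean().round(),"top z",t.round(4),"c",s.mean(0).round(4),cv2.minAreaRect(s[:,:2].astype(np.float32)))
E
```

```text
mask 11388 [(0.97, np.int64(11388))]
((0.5738384127616882, 0.06769943237304688), (0.12536394596099854, 0.4674637019634247), 15.491856575012207)
((0.5691889524459839, 0.06801220774650574), (0.47328856587409973, 0.2508032023906708), 87.87596130371094)
[[[0.45100000500679016, 0.27619999647140503], [0.5759000182151794, -0.17430000007152557], [0.6966999769210815, -0.14079999923706055], [0.5717999935150146, 0.30970001220703125]]]
[[[0.4350999891757965, -0.16380000114440918], [0.685699999332428, -0.17309999465942383], [0.7032999992370605, 0.29980000853538513], [0.45260000228881836, 0.3091000020503998]]]
tin 0.81 300.0 327.0 top z 0.1046 c [0.3022 0.1744 0.1023] ((0.30168411135673523, 0.17430156469345093), (0.08521431684494019, 0.08670169115066528), 55.64777374267578)
tin 0.56 324.0 187.0 top z 0.1165 c [0.5544 0.1288 0.1143] ((0.5546312928199768, 0.1290397346019745), (0.08520280569791794, 0.08600004762411118), 27.74984359741211)
bar_grip 0.59 431.0 156.0 top z 0.1154 c [ 0.608  -0.0721  0.1137] ((0.6085989475250244, -0.07245547324419022), (0.07211194932460785, 0.015743618831038475), 14.389703750610352)
carriage 0.66 415.0 165.0 top z 0.1132 c [ 0.6081 -0.0724  0.1135] ((0.6096261143684387, -0.07307940721511841), (0.07379619777202606, 0.017613353207707405), 14.545373916625977)
```

View pics/crop.png

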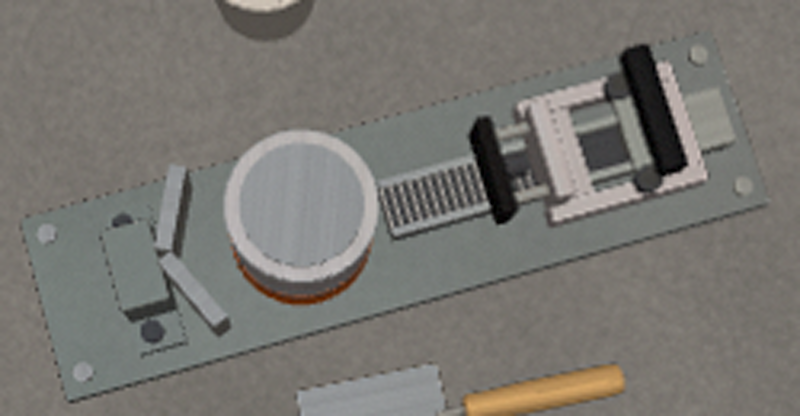

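The crop confirms it: the silver tin at crop (300,210) stands between the pad at (493,170) and the V jaw at (190,250), with the bar at (655,110). I'll move over the bar.

>>> servo_tool(
  motion=[
    [[-0.588,-0.476,0,0,0,-38.7],[-0.588,-0.476,0,0,0,-38.7],[-0.588,-0.476,0,0,0,-38.7],[-0.588,-0.476,0,0,0,-38.7],[-0.588,-0.476,0,0,0,-38.7],[-0.588,-0.476,0,0,0,-38.7],[-0.588,-0.476,0,0,0,-38.7],[-0.588,-0.476,0,0,0,-38.7]],
  ],
  hand=0,
)

```text
clock: 2.3
ee_pos: [0.4407, 0.247, 0.2151]
eef_rot: [0.001, -0.135, 0.991, 0.0]
contact_force: [0.3, 0.3, 0.1]
opening: 1.002
gripper_force: 0.0
```

```bash
cat > go.py <<'E'
from h import *
import sys
t=np.array([float(a) for a in sys.argv[1:4]])
st(); s=robot.observe(); r=R.from_quat(np.roll(s["eef_rot"],-1))
th=np.radians(15.5); Y=np.array([-np.sin(th),np.cos(th),0]);X=np.array([np.cos(th),np.sin(th),0])
T=R.from_matrix(np.array([-X,Y,[0,0,-1]]).T)
print("shift",r.inv().apply(t-s["ee_pos"]).round(4),"turn",np.degrees((r.inv()*T).as_rotvec()).round(2))
E
python3 go.py 0.609 -0.0735 0.16
```

```text
clock 2.3
joint_positions [ 0.4046 -0.2039  1.9673  0.      1.377  -1.4372]
ee_pos [0.4407 0.247  0.2151]
eef_rot [ 5.000e-04 -1.351e-01  9.908e-01  2.000e-04]
contact_force [0.2563 0.2928 0.1077]
moment [ 0.1087 -0.024  -0.0063]
opening 1.0021
gripper_force 0.0
[[-0.964 -0.268  0.001]
 [-0.268  0.964  0.   ]
 [-0.001  0.    -1.   ]]
shift [-0.0763 -0.3539  0.0551] turn [0.01 0.06 0.03]
```

>>> servo_tool(
  motion=[
    [[-0.011,-0.05,0,0,0,0],[-0.022,-0.095,0,0,0,0],[-0.032,-0.14,0,0,0,0],[-0.042,-0.19,0,0,0,0],[-0.053,-0.24,0,0,0,0],[-0.064,-0.29,0,0,0,0],[-0.072,-0.335,0,0,0,0],[-0.076,-0.353,0,0,0,0]],
  ],
)

```text
clock: 3.1
ee_pos: [0.6088, -0.0748, 0.2146]
eef_rot: [0.0, -0.133, 0.991, -0.0]
contact_force: [0.6, 1.3, -0.4]
opening: 0.999
gripper_force: 0.0
```

```bash
python3 go.py 0.609 -0.0735 0.088; python3 - <<'E'
from h import *
for c in ["scene","top"]:
    p=imaging.get_image(c); cv2.imwrite(f"pics/{c}1.png",cv2.resize(p["frame"],None,fx=1.25,fy=1.25)[:,:,::-1]); print(c)
    find(p,["bar_grip","carriage","pad_mount","jaw_zone"],1)
E
```

```text
clock 3.1
joint_positions [-2.0940e-01  4.4000e-02  1.7353e+00 -8.0000e-04  1.3618e+00 -2.0470e+00]
ee_pos [ 0.6088 -0.0748  0.2146]
eef_rot [ 1.000e-04 -1.331e-01  9.911e-01 -5.000e-04]
contact_force [ 0.6335  1.3286 -0.415 ]
moment [ 0.1384 -0.0135  0.0093]
opening 0.9988
gripper_force 0.0
[[-0.965 -0.264  0.   ]
 [-0.264  0.965 -0.001]
 [-0.    -0.001 -1.   ]]
shift [-0.0005  0.0014  0.1266] turn [-0.05  0.   -0.2 ]
scene
bar_grip 0.65 [ 0.6116 -0.0759  0.103 ] [228. 248.]
carriage 0.74 [ 0.6145 -0.0799  0.0304] [232. 273.]
pad_mount 0.57 [0.583  0.0207 0.056 ] [279. 240.]
jaw_zone 0.74 [0.5374 0.1894 0.0116] [351. 220.]
top
bar_grip 0.65 [ 0.6107 -0.0732  0.1024] [433. 154.]
carriage 0.76 [ 0.6156 -0.0748  0.0341] [426. 161.]
pad_mount 0.68 [0.5887 0.0185 0.056 ] [381. 172.]
jaw_zone 0.87 [0.539  0.1841 0.0139] [296. 202.]
```

View pics/scene1.png

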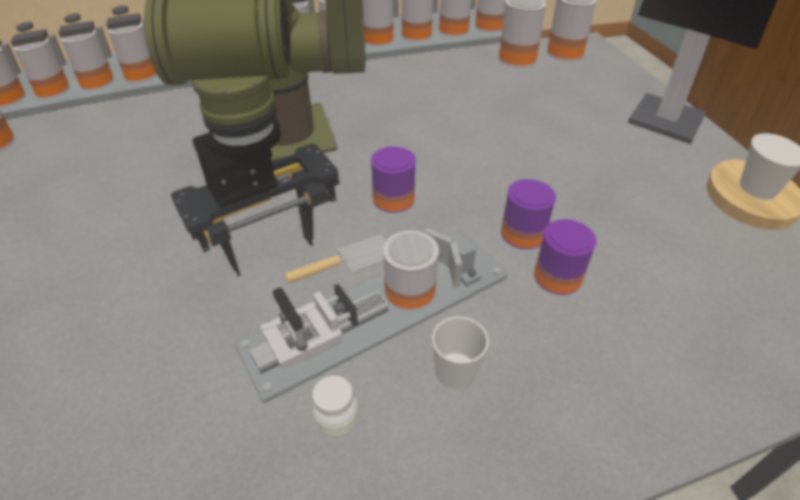

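The gripper hangs above the bar with its fingers before and behind it along the rail, around (255,240) in the enlarged picture; nothing has moved. I'll descend and pinch.

>>> servo_tool(
  motion=[
    [[-0.001,0,0.03,0,0,0],[-0.001,0,0.06,0,0,0],[-0.001,0,0.085,0,0,0],[-0.001,0,0.105,0,0,0],[-0.001,0,0.12,0,0,0],[-0.001,0,0.127,0,0,0],[-0.001,0,0.127,0,0,0]],
  ],
  hand=120,
  force=25,
)

```text
clock: 4.3
ee_pos: [0.6082, -0.0704, 0.0869]
eef_rot: [-0.001, -0.135, 0.991, 0.0]
contact_force: [-0.2, 0.2, 0.3]
opening: 0.545
gripper_force: 0.0
```

>>> servo_tool(
  motion=[
    [[0,0,0,0,0,0],[0,0,0,0,0,0],[0,0,0,0,0,0],[0,0,0,0,0,0],[0,0,0,0,0,0],[0,0,0,0,0,0]],
  ],
  hand=255,
  force=25,
)

```text
clock: 4.9
ee_pos: [0.6092, -0.0715, 0.0883]
eef_rot: [0.001, -0.135, 0.991, -0.001]
contact_force: [0.3, -3.1, 1.6]
opening: 0.169
gripper_force: 25.0
```

Gripped at 16 mm. I'll lift about 12 mm.

>>> servo_tool(
  motion=[
    [[0,0,-0.003,0,0,0],[0,0,-0.006,0,0,0],[0,0,-0.009,0,0,0],[0,0,-0.012,0,0,0],[0,0,-0.012,0,0,0],[0,0,-0.012,0,0,0]],
  ],
)

```text
clock: 5.5
ee_pos: [0.6089, -0.0704, 0.0989]
eef_rot: [0.0, -0.135, 0.991, 0.0]
contact_force: [5.9, -1.4, -7.2]
opening: 0.165
gripper_force: 25.0
```

```bash
python3 - <<'E'
from h import *
st()
p=imaging.get_image("top"); find(p,["tin","pad_mount","bar_grip","first_tooth"])
p=imaging.get_image("scene"); find(p,["bar_grip"],1)
# jaw plates from the first cloud, clamp coords
P=np.load("P.npy"); th=np.radians(15.5); q=P[:,:2]-[.5765,.0581]
x=q@[np.cos(th),np.sin(th)]; y=q@[-np.sin(th),np.cos(th)]
m=(P[:,2]>.078)&(P[:,2]<.095)&(y>.115)&(abs(x)<.06)
for a in np.arange(-.05,.05,.01):
    k=m&(x>=a)&(x<a+.01)
    if k.any(): print(round(a+.005,3),y[k].min().round(4),y[k].max().round(4))
E
```

```text
clock 5.5
joint_positions [-2.0300e-01  1.4050e-01  1.8343e+00  7.0000e-04  1.1662e+00 -2.0446e+00]
ee_pos [ 0.6089 -0.0704  0.0989]
eef_rot [ 3.000e-04 -1.349e-01  9.909e-01  2.000e-04]
contact_force [ 5.9411 -1.4321 -7.1806]
moment [-0.1982 -0.9834 -0.1202]
opening 0.1646
gripper_force 24.9951
[[-0.964 -0.267  0.001]
 [-0.267  0.964  0.001]
 [-0.001  0.    -1.   ]]
tin 0.86 [0.4718 0.3847 0.0016] [197. 237.]
tin 0.76 [0.5902 0.3966 0.0012] [193. 179.]
pad_mount 0.74 [0.5837 0.0198 0.0536] [380. 175.]
bar_grip 0.57 [ 0.6081 -0.0708  0.1159] [434. 154.]
bar_grip 0.26 [ 0.6024 -0.0501  0.0311] [414. 168.]
first_tooth 0.92 [ 0.6061 -0.0483  0.0296] [412. 166.]
bar_grip 0.77 [ 0.6098 -0.0701  0.1124] [230. 243.]
-0.045 0.132 0.1438
-0.035 0.134 0.149
-0.025 0.1403 0.1694
-0.015 0.1436 0.1574
-0.005 0.1161 0.187
0.005 0.1473 0.1706
0.015 0.1425 0.1562
0.025 0.1377 0.1513
0.035 0.1329 0.1466
0.045 0.132 0.1424
```

>>> servo_tool(
  motion=[
    [[-0.001,0.002,0,0,0,0],[-0.001,0.006,0,0,0,0],[-0.001,0.01,0,0,0,0],[-0.001,0.014,0,0,0,0],[-0.001,0.018,0,0,0,0],[-0.001,0.022,0,0,0,0],[-0.001,0.026,0,0,0,0],[-0.001,0.03,0,0,0,0]],
  ],
)

```text
clock: 6.65
ee_pos: [0.6013, -0.0428, 0.0988]
eef_rot: [-0.0, -0.135, 0.991, -0.001]
contact_force: [4.8, -6.3, -6.3]
opening: 0.163
gripper_force: 25.0
```

```bash
cat > f.py <<'E'
from h import *
s=robot.observe(); th=np.radians(15.5); c,n=np.cos(th),np.sin(th)
e=np.array(s["ee_pos"]); q=e[:2]-[.5765,.0581]; F=np.array(s["contact_force"])
print("t",round(s["clock"],2),"clamp x,y",np.round([q@[c,n],q@[-n,c]],4),"z",e[2].round(4),"F x,y,z",np.round([F[:2]@[c,n],F[:2]@[-n,c],F[2]],2),"M",np.round(s["moment"],2),s["opening"])
E
python3 f.py
```

```text
t 6.65 clamp x,y [-0.003  -0.1038] z 0.0988 F x,y,z [ 2.91 -7.4  -6.26] M [-0.98 -0.81 -0.06] 0.1630248683331567
```

>>> servo_tool(
  motion=[
    [[0,0.004,0,0,0,0],[0,0.008,0,0,0,0],[0,0.012,0,0,0,0],[0,0.016,0,0,0,0],[0,0.02,0,0,0,0],[0,0.024,0,0,0,0],[0,0.027,0,0,0,0],[0,0.029,0,0,0,0]],
  ],
)

```text
clock: 7.45
ee_pos: [0.5936, -0.0142, 0.0988]
eef_rot: [-0.0, -0.135, 0.991, -0.001]
contact_force: [3.8, -4.5, -8.0]
opening: 0.167
gripper_force: 25.0
```

>>> servo_tool(
  motion=[
    [[0,0.002,0,0,0,0],[0,0.004,0,0,0,0],[0,0.006,0,0,0,0],[0,0.008,0,0,0,0],[0,0.01,0,0,0,0],[0,0.012,0,0,0,0],[0,0.014,0,0,0,0],[0,0.016,0,0,0,0]],
  ],
)

```text
clock: 8.25
ee_pos: [0.5895, 0.0006, 0.0989]
eef_rot: [-0.0, -0.135, 0.991, -0.001]
contact_force: [4.6, -6.2, -7.0]
opening: 0.169
gripper_force: 25.0
```

```bash
python3 f.py; python3 - <<'E'
from h import *
p=imaging.get_image("scene"); cv2.imwrite("pics/scene2.png",cv2.resize(p["frame"][120:360,160:480,::-1],None,fx=2.4,fy=2.4)); find(p,["bar_grip","tin","pad_mount"])
E
```

```text
t 8.25 clamp x,y [-0.0028 -0.0589] z 0.0989 F x,y,z [ 2.83 -7.17 -7.02] M [-1.01 -0.85 -0.08] 0.1694781283749169
tin 0.95 [0.5506 0.1356 0.0111] [329. 230.]
tin 0.93 [0.4725 0.384  0.0012] [418. 186.]
pad_mount 0.74 [0.5641 0.0903 0.0556] [310. 226.]
```

View pics/scene2.png

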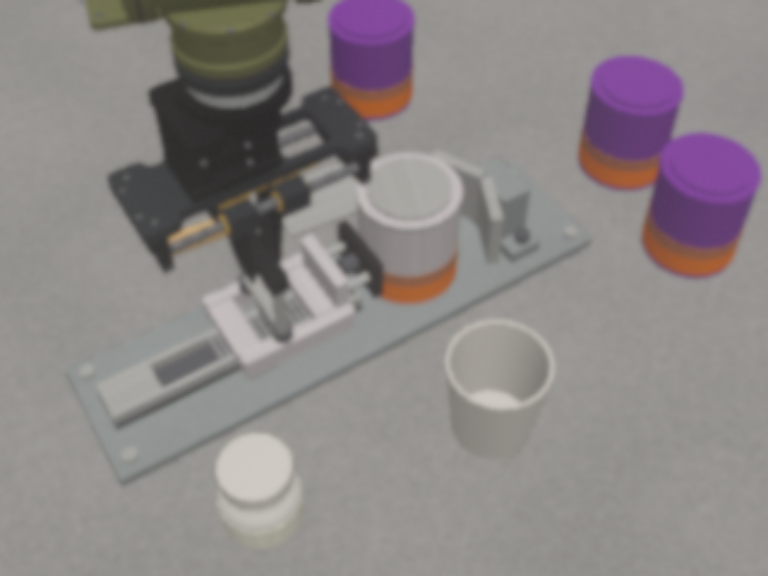

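The gripper holds the bar; the pad at (365,255) touches the tin at (408,230), and cup and jar are undisturbed. Push force rose about 2 N, so the tin is sliding. I'll continue.

>>> servo_tool(
  motion=[
    [[0,0.002,0,0,0,0],[0,0.004,0,0,0,0],[0,0.006,0,0,0,0],[0,0.008,0,0,0,0],[0,0.01,0,0,0,0],[0,0.012,0,0,0,0],[0,0.014,0,0,0,0],[0,0.016,0,0,0,0]],
  ],
)

```text
clock: 9.25
ee_pos: [0.5854, 0.0158, 0.099]
eef_rot: [-0.0, -0.135, 0.991, -0.001]
contact_force: [4.5, -6.7, -6.7]
opening: 0.166
gripper_force: 25.0
```

```bash
python3 f.py
```

```text
t 9.25 clamp x,y [-0.0028 -0.0431] z 0.099 F x,y,z [ 2.49 -7.68 -6.72] M [-0.99 -0.87 -0.11] 0.16568974649444995
```

>>> servo_tool(
  motion=[
    [[0,0.001,0,0,0,0],[0,0.002,0,0,0,0],[0,0.003,0,0,0,0],[0,0.004,0,0,0,0],[0,0.005,0,0,0,0],[0,0.006,0,0,0,0]],
  ],
)

```text
clock: 9.85
ee_pos: [0.5837, 0.022, 0.0989]
eef_rot: [-0.0, -0.135, 0.991, -0.001]
contact_force: [5.9, -4.6, -7.4]
opening: 0.166
gripper_force: 25.0
```

>>> servo_tool(
  motion=[
    [[0,0.001,0,0,0,0],[0,0.002,0,0,0,0],[0,0.003,0,0,0,0]],
  ],
)

```text
clock: 10.15
ee_pos: [0.5829, 0.0249, 0.0989]
eef_rot: [-0.0, -0.135, 0.991, -0.001]
contact_force: [4.9, -4.7, -7.0]
opening: 0.168
gripper_force: 25.0
```

>>> servo_tool(
  motion=[
    [[0,0.001,0,0,0,0],[0,0.002,0,0,0,0],[0,0.003,0,0,0,0]],
  ],
)

```text
clock: 10.45
ee_pos: [0.5823, 0.0269, 0.0991]
eef_rot: [0.0, -0.135, 0.991, -0.002]
contact_force: [5.3, -8.7, -7.4]
opening: 0.165
gripper_force: 25.0
```

```bash
python3 f.py
```

```text
t 10.45 clamp x,y [-0.0027 -0.0316] z 0.0991 F x,y,z [ 2.81 -9.78 -7.45] M [-1.4  -0.98 -0.08] 0.1654474052559007
```

Force jumped: the tin is seated and the pad pressed about 1 mm, at clamp y ≈ -0.0316. I'll press further, watching the force.

>>> servo_tool(
  motion=[
    [[0,0.001,0,0,0,0],[0,0.002,0,0,0,0],[0,0.003,0,0,0,0],[0,0.004,0,0,0,0]],
  ],
)

```text
clock: 10.85
ee_pos: [0.5815, 0.0299, 0.0992]
eef_rot: [0.0, -0.135, 0.991, -0.003]
contact_force: [5.8, -10.7, -6.7]
opening: 0.168
gripper_force: 25.0
```

>>> servo_tool(
  motion=[
    [[0,0.001,0,0,0,0],[0,0.002,0,0,0,0],[0,0.003,0,0,0,0]],
  ],
)

```text
clock: 11.15
ee_pos: [0.5809, 0.0322, 0.0993]
eef_rot: [0.0, -0.135, 0.991, -0.003]
contact_force: [7.1, -12.8, -7.6]
opening: 0.169
gripper_force: 25.0
```

```bash
python3 f.py
```

```text
t 11.15 clamp x,y [-0.0027 -0.0261] z 0.0993 F x,y,z [  3.45 -14.23  -7.57] M [-1.97 -1.13 -0.11] 0.16927417137310172
```

>>> servo_tool(
  motion=[
    [[0,0.001,0,0,0,0],[0,0.002,0,0,0,0],[0,0.003,0,0,0,0],[0,0.0035,0,0,0,0]],
  ],
)

```text
clock: 11.55
ee_pos: [0.5802, 0.035, 0.0994]
eef_rot: [0.001, -0.135, 0.991, -0.004]
contact_force: [7.1, -14.8, -6.4]
opening: 0.165
gripper_force: 25.0
```

```bash
python3 f.py; python3 - <<'E'
from h import *
p=imaging.get_image("scene"); find(p,["first_tooth","pad_mount","tin"],1); C=cloud(p)
cv2.imwrite("pics/s3.png",cv2.resize(p["frame"][180:300,200:400,::-1],None,fx=4,fy=4,interpolation=cv2.INTER_CUBIC))
E
```

```text
t 11.55 clamp x,y [-0.0027 -0.0232] z 0.0994 F x,y,z [  2.89 -16.13  -6.44] M [-2.23 -1.19 -0.09] 0.16542963686055318
first_tooth 0.89 [ 0.6046 -0.0486  0.0301] [248. 265.]
pad_mount 0.86 [0.5535 0.1271 0.0554] [326. 218.]
tin 0.78 [0.5446 0.163  0.0095] [341. 226.]
```

View pics/s3.png

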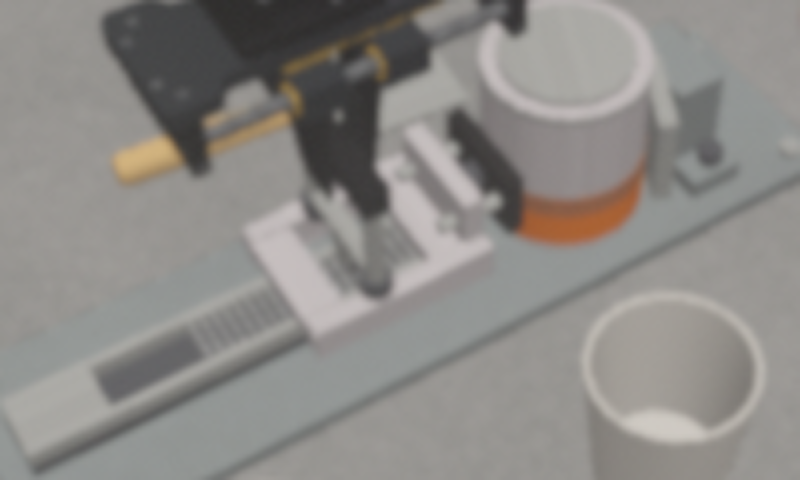

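Picture: the tin at crop (565,120) sits against the V jaw at (660,130), the pad at (485,170) is pressed in and the tin upright. I'll lower the bar gently while holding the carriage position, to feel for tooth or notch.

>>> servo_tool(
  motion=[
    [[0,0,0.002,0,0,0],[0,0,0.004,0,0,0],[0,0,0.005,0,0,0],[0,0,0.006,0,0,0],[0,0,0.007,0,0,0],[0,0,0.007,0,0,0]],
  ],
)

```text
clock: 12.35
ee_pos: [0.5802, 0.0351, 0.0948]
eef_rot: [0.0, -0.135, 0.991, -0.004]
contact_force: [0.2, -14.5, 4.2]
opening: 0.167
gripper_force: 25.0
```

```bash
python3 f.py
```

```text
t 12.35 clamp x,y [-0.0026 -0.0232] z 0.0948 F x,y,z [ -3.65 -14.02   4.25] M [-2.19 -0.02 -0.13] 0.16741684725412703
```

On a tooth (z stopped, upward force). I'll creep forward with light down-pressure until it drops.

>>> servo_tool(
  motion=[
    [[0,0.0005,0,0,0,0],[0,0.001,0,0,0,0],[0,0.0015,0,0,0,0],[0,0.0015,0,0,0,0]],
  ],
)

```text
clock: 12.75
ee_pos: [0.5801, 0.0356, 0.095]
eef_rot: [0.0, -0.135, 0.991, -0.005]
contact_force: [1.8, -17.4, 3.0]
opening: 0.169
gripper_force: 25.0
```

```bash
python3 f.py
```

```text
t 12.75 clamp x,y [-0.0026 -0.0226] z 0.095 F x,y,z [ -2.9  -17.2    3.02] M [-2.62 -0.13 -0.17] 0.1685545982964194
```

>>> servo_tool(
  motion=[
    [[0,0.0005,0,0,0,0],[0,0.001,0,0,0,0],[0,0.0015,0,0,0,0],[0,0.0015,0,0,0,0]],
  ],
)

```text
clock: 13.15
ee_pos: [0.5798, 0.0367, 0.0951]
eef_rot: [0.0, -0.135, 0.991, -0.005]
contact_force: [0.5, -18.3, 4.7]
opening: 0.164
gripper_force: 25.0
```

```bash
python3 f.py
```

```text
t 13.15 clamp x,y [-0.0026 -0.0215] z 0.0951 F x,y,z [ -4.43 -17.8    4.66] M [-2.82 -0.05 -0.15] 0.1637656909352222
```

>>> servo_tool(
  motion=[
    [[0,0.0005,0,0,0,0],[0,0.001,0,0,0,0],[0,0.0015,0,0,0,0],[0,0.0015,0,0,0,0]],
  ],
)

```text
clock: 13.55
ee_pos: [0.5794, 0.038, 0.0947]
eef_rot: [0.001, -0.135, 0.991, -0.005]
contact_force: [2.7, -18.2, -4.8]
opening: 0.166
gripper_force: 25.0
```

```bash
python3 f.py
```

```text
t 13.55 clamp x,y [-0.0026 -0.0201] z 0.0947 F x,y,z [ -2.26 -18.28  -4.76] M [-2.66 -0.37 -0.04] 0.1662538645308456
```

Fz flipped to the bar's pull, so the pawl is over a notch, with press about 12 mm. I'll lower fully.

>>> servo_tool(
  motion=[
    [[0,0,0.002,0,0,0],[0,0,0.004,0,0,0],[0,0,0.005,0,0,0],[0,0,0.006,0,0,0],[0,0,0.006,0,0,0]],
  ],
)

```text
clock: 14.05
ee_pos: [0.5793, 0.0385, 0.0883]
eef_rot: [0.0, -0.135, 0.991, -0.005]
contact_force: [1.9, -17.7, 0.4]
opening: 0.165
gripper_force: 25.0
```

```bash
python3 f.py
```

```text
t 14.05 clamp x,y [-0.0026 -0.0196] z 0.0883 F x,y,z [ -2.9  -17.55   0.43] M [-2.62 -0.37 -0.09] 0.1654232451642812
```

Bar fully down (z back to 0.0883). I'll ease the push off, then open.

>>> servo_tool(
  motion=[
    [[0,-0.001,0,0,0,0],[0,-0.002,0,0,0,0],[0,-0.003,0,0,0,0],[0,-0.003,0,0,0,0]],
  ],
)

```text
clock: 14.45
ee_pos: [0.5793, 0.0381, 0.0883]
eef_rot: [-0.0, -0.135, 0.991, -0.002]
contact_force: [-0.3, -9.6, 2.9]
opening: 0.163
gripper_force: 25.0
```

```bash
python3 f.py
```

```text
t 14.45 clamp x,y [-0.0026 -0.02  ] z 0.0883 F x,y,z [-2.91 -9.19  2.86] M [-1.24 -0.03 -0.12] 0.16328148440919163
```

>>> servo_tool(
  motion=[
    [[0,-0.001,0,0,0,0],[0,-0.002,0,0,0,0],[0,-0.003,0,0,0,0],[0,-0.003,0,0,0,0]],
  ],
)

```text
clock: 14.85
ee_pos: [0.5795, 0.0378, 0.0883]
eef_rot: [-0.001, -0.135, 0.991, 0.001]
contact_force: [-2.7, -2.2, 4.8]
opening: 0.165
gripper_force: 25.0
```

>>> servo_tool(
  motion=[
    [[0,0,0,0,0,0],[0,0,0,0,0,0],[0,0,0,0,0,0],[0,0,0,0,0,0],[0,0,0,0,0,0]],
  ],
  hand=130,
)

```text
clock: 15.35
ee_pos: [0.5795, 0.0376, 0.0864]
eef_rot: [-0.0, -0.135, 0.991, 0.0]
contact_force: [-0.2, 0.3, 1.3]
opening: 0.478
gripper_force: 0.0
```

>>> servo_tool(
  motion=[
    [[0,0,-0.01,0,0,0],[0,0,-0.03,0,0,0],[0,0,-0.06,0,0,0],[0,0,-0.1,0,0,0],[0,0,-0.14,0,0,0],[0.05,-0.05,-0.17,0,0,0],[0.1,-0.1,-0.2,0,0,0],[0.15,-0.1,-0.2,0,0,0]],
  ],
)

```text
clock: 16.15
ee_pos: [0.4963, -0.0743, 0.28]
eef_rot: [0.002, -0.135, 0.991, -0.001]
contact_force: [0.0, -0.9, 1.4]
opening: 0.489
gripper_force: 0.0
```

```bash
python3 f.py; python3 - <<'E'
from h import *
for c in ["scene","top"]:
    p=imaging.get_image(c); find(p,["bar_grip","carriage","pad_mount","tin","cup","jar","spatula"],1)
    a=p["frame"][150:350,160:420] if c=="scene" else p["frame"][80:280,220:480]
    cv2.imwrite(f"pics/{c}4.png",cv2.resize(a[:,:,::-1],None,fx=3,fy=3,interpolation=cv2.INTER_CUBIC))
    if c=="top":
        C=cloud(p)
        for n in ["bar_grip","carriage","tin"]:
            for d in imaging.regions_of(p,n)[:3]:
                q=C[d["pixels"]&(p["range_z"]>0)]; t=np.percentile(q[:,2],90); s=q[abs(q[:,2]-t)<.006]; r=cv2.minAreaRect(s[:,:2].astype(np.float32)); print(n,t,np.round(r[0],4),np.round(r[1],4))
E
```

```text
t 16.15 clamp x,y [-0.1127 -0.1061] z 0.28 F x,y,z [-0.19 -0.85  1.44] M [0.05 0.02 0.01] 0.48890806313139445
bar_grip 0.55 [0.5817 0.0378 0.1009] [286. 223.]
carriage 0.71 [ 7.405e-01 -3.790e-02 -2.000e-04] [269. 333.]
pad_mount 0.61 [0.5556 0.1298 0.0562] [328. 218.]
tin 0.89 [ 0.4734  0.3825 -0.0009] [417. 187.]
cup 0.67 [7.187e-01 1.479e-01 5.000e-04] [363. 297.]
jar 0.72 [ 0.7432 -0.0386  0.0038] [269. 334.]
spatula 0.68 [0.4444 0.0337 0.002 ] [272. 208.]
bar_grip 0.56 [0.5802 0.0372 0.1067] [374. 170.]
carriage 0.81 [0.5797 0.0388 0.0313] [369. 179.]
pad_mount 0.74 [0.5561 0.13   0.0568] [323. 189.]
tin 0.96 [5.913e-01 3.934e-01 5.000e-04] [194. 179.]
cup 0.7 [0.7185 0.1507 0.001 ] [312. 118.]
jar 0.69 [ 0.7429 -0.0363 -0.0032] [401. 107.]
spatula 0.61 [ 0.45    0.0246 -0.005 ] [376. 246.]
bar_grip 0.11550643482460146 [0.5799 0.037 ] [0.0753 0.0162]
carriage 0.11365193715523617 [0.5617 0.0566] [0.0704 0.0961]
tin 0.11655775963000192 [0.547  0.1582] [0.0844 0.0861]
tin 0.10415992427745582 [0.591  0.3928] [0.084 0.085]
tin 0.10452732679883991 [0.3029 0.1741] [0.0858 0.0854]
```

View pics/scene4.png

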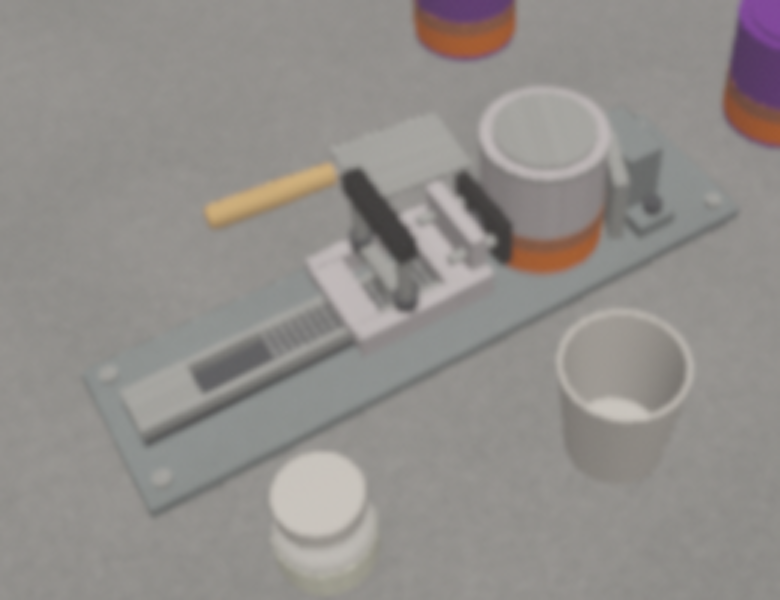

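View pics/top4.png

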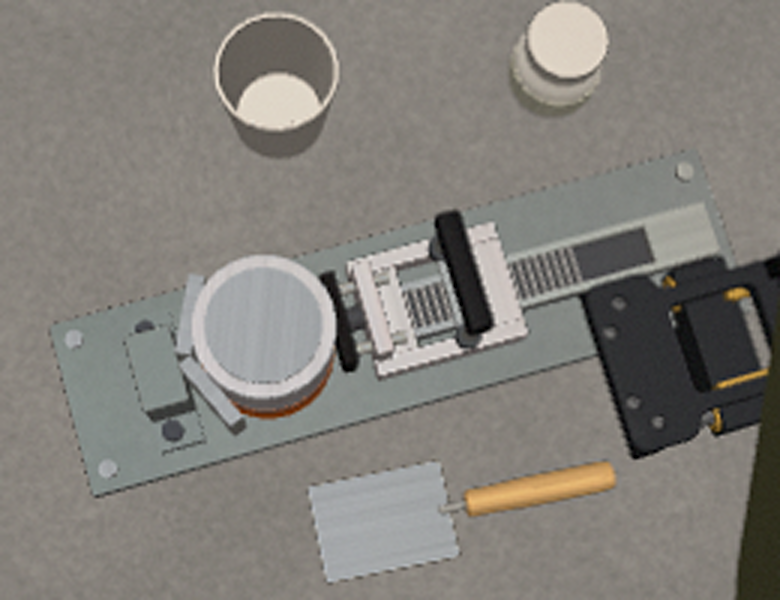

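Both pictures show the tin seated in the V (scene crop (545,180), top crop (265,335)) and held by the pressed pad. The bar is fully down: its top is at 0.1155 m against 0.1154 m at the start. The press is about 12 mm, the notch nearest half-way. Cup, jar and spatula are unmoved and the gripper is clear, so I'm handing in.

```bash
python3 -c "
from h import *
print(order.hand_in())"
```

```text
the job is handed in; nothing more can be done
None
```

The tin is clamped in the V-jaw with the bar fully down in the notch nearest half-way, pad pressed in about 12 mm. The cup, jar and spatula were left in place, and the job was handed in at about 16 s; no verdict was shown.

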